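Put the topping canisters away in the same order

TASK

The green canister in the steel stand is open: press its loose green lid on until it snaps fully home, while all four canisters still stand in the steel stand. Then move the four canisters over to the wooden rack, one to a pocket, in the same left-to-right order in which they stand now. Keep the canisters upright and leave the bowl, the jar and the sifter where they are.

Things in the scene. Friction and masses are not known exactly. Their poses are not given: they have to be found in the camera images.
- canister_red: Red canister, white with a red waist band, 52 mm across (foot 44 mm, straight sides from 22 mm up), rim 62 mm up. Origin: centre of its underside, z up, yaw meaningless. 0.09 to 0.18 kg. Closed for good: red lid disc 53 mm across, 62 to 67 mm up, and on it a round red knob 18 mm across, 67 to 83 mm up. Lift it by knob or sides.
- canister_yellow: Yellow canister, white with a yellow waist band, 52 mm across (foot 44 mm, straight sides from 22 mm up), rim 62 mm up. Origin: centre of its underside, z up, yaw meaningless. 0.09 to 0.18 kg. Closed for good: yellow lid disc 53 mm across, 62 to 67 mm up, and on it a round yellow knob 18 mm across, 67 to 83 mm up. Lift it by knob or sides.
- canister_blue: Blue canister, white with a blue waist band, 52 mm across (foot 44 mm, straight sides from 22 mm up), rim 62 mm up. Origin: centre of its underside, z up, yaw meaningless. 0.09 to 0.18 kg. Closed for good: blue lid disc 53 mm across, 62 to 67 mm up, and on it a round blue knob 18 mm across, 67 to 83 mm up. Lift it by knob or sides.
- canister_green: Green canister, white with a green waist band, 52 mm across (foot 44 mm, straight sides from 22 mm up), rim 62 mm up. Origin: centre of its underside, z up, yaw meaningless. 0.09 to 0.18 kg. Open, without lid: mouth 46 mm wide, 58 mm deep; 5 mm below the rim three small springy white lugs inside catch the lid.
- green_lid: Loose lid, right side up on the marble. Origin: centre of its underside, z up. White plug 0 to 16 mm up (26 mm wide at its foot, 41 at its bead), green disc 53 mm wide 16 to 21 mm, round knob 18 mm wide 21 to 37 mm. 25 g. Laid on, it stops about 6 mm high; a push of 10 N snaps it home, disc on the rim (origin 46 mm above the canister's); then it can lift the canister.
- steel_rack: Steel counter stand in which the canisters start; fixed, 72 mm (x) by 270 mm (y). Origin: centre of its underside. Four pockets 60 x 60 mm along its y axis (which points roughly to the robot's left, within 10 degrees), centres at y = -99, -33, +33, +99 mm, x = 0, floors 10 mm up. Rails 28 mm high. Either rack may be the left one.
- wood_rack: Wooden rack to be filled, empty at the start; fixed, 72 mm (x) by 270 mm (y). Origin: centre of its underside. Four pockets 60 x 60 mm along its y axis (which points roughly to the robot's left, within 10 degrees), centres at y = -99, -33, +33, +99 mm, x = 0, floors 10 mm up. Walls 28, end boards 40 mm high.
- glass_bowl: Green glass bowl, 130 mm across, 60 mm high, a bystander. Origin: centre of its underside.
- ceramic_jar: Small cream ceramic jar with closed hinged lid, 80 mm across, 93 mm high, a bystander. Origin: centre of its underside.
- sifter: Steel flour sifter, 92 mm across, 85 mm high, black handle reaching 82 mm out along its x axis, small crank on its y side, a bystander. Origin: centre of its underside.

How it is judged:
By the outcome, as a careful person would: the job done as asked, in the order asked, and still so for the second after the job is handed in, with the robot touching nothing.
It also fails if it takes over 112 s, if anything falls off the work surface, if the arm or the gripper's body presses on something with over 40 N, if the wrist force passes 120 N, or if a joint passes its speed limit or range.

ROBOT

A 7-joint arm with a two-finger parallel gripper is mounted at the origin on the work surface. World frame = base frame: x ahead of the robot, y to its left, z up, the work surface at z = 0. Lengths are in m, angles in degrees, forces in N, time in s.
With the tool pointing down it reaches from about 0.425 to 0.875 m from the base axis. Payload 4.7 kg.
Tool frame: the origin (TCP) lies between the finger pads; the fingertips stand 8 mm ahead of it and the grasp point (between the pads) lies 11 mm behind it (env.tip_extent is the distance from the TCP to the fingertips, in m); z points along the fingers, y is the line along which they close (so a half turn about z gives the same grasp; the last joint's range is limited). The gripper opens to 87 mm and grips with 3 to 60 N. Pads are 19 mm wide; open, the fingers measure 117 mm over their backs; the gripper's body (75 mm by 190 mm) begins 51 mm behind the grasp point.
Start: joints at [-64.395, 18.392, -4.016, 83.108, 1.295, 78.541, -3.26], TCP at [0.273, 0.59, 0.231] pointing down, gripper open.
Joint ranges: [-163.93, 163.93], [-17.29, 119.83], [-79.2, 71.16], [3.27, 140.29], [-89.18, 269.18], [5.43, 117.66], [-154.24, 154.24]. Speed limits (degrees/s): [147.25, 147.25, 180, 180, 180, 180, 180].

INTERFACE

Orientations are given as [roll, pitch, yaw] about the fixed x, y, z axes, in that order (R = Rz(yaw) Ry(pitch) Rx(roll)).
In Python, from cell import sensors, vision, workorder, env gives the robot as it stands.
- The arm moves only by the tool drive_tool, never from a script. Its argument "moves" is a list of rows, each an object of numbers: "x", "y", "z": the shift along the tool's x, y, z in mm; "rx", "ry", "rz": the turn, a rotation vector about the tool's x, y, z in rad; "fingers": the closure, from -1 (fully open) to 1 (shut). In form: [{"x": .., "y": .., "z": .., "rx": .., "ry": .., "rz": .., "fingers": ..}, ...]. A call has 1 to 20 rows; each row is the pose to reach, as a shift and turn from the pose commanded when the call began, along the tool's axes at that moment; what a row does not reach only later rows make up. A row lasts 1/8 s, in which the tool goes at most 62.5 mm and 10.7 degrees, less where a joint would pass 70% of its speed; a pose out of reach is approached as far as the arm can. A call with a gripper value outside its range is refused whole. The fingers move at their own pace and stop on an object; "force" is the grip in N (left out, the last holds). Time passes only in rows, so rows that repeat a pose let the fingers close. It gives the time, the measured TCP pose, the force, the opening and the grip force at its end, in the units of the state.
- sensors.get_obs(): the state, without advancing time (a new reading comes with each control period).
- vision.read_camera(name): name is "scene" or "side" or "wrist"; returns a dict with "image" (480x640x3 uint8, red, green, blue), "fx", "fy", "cx", "cy" (pixels), "k1" (the pictures are not rectified: a ray, as slopes to the right and down, at radius r is drawn at 1 + k1 r^2 times it, then the intrinsics apply), "R" (3x3) and "t" (3): a world point X has camera coordinates R X + t. Camera axes: x right, y down, z forward; pixel columns grow to the right and rows downward; lengths in m; the calibration is good to about 2 mm. A picture is of the moment at which its call begins. There is no depth.
- workorder.sign_off(): hands the job in; it is judged then, once.
The state is a dict: "time_s": time; "qpos": joint angles; "joint_velocities": joint speeds; "effort": joint torques, N m; "tool_pos": TCP position; "tool_rot": TCP orientation; "force": force on the tool from outside, world axes, zero at the start; "wrist_torque": the same for the moment, N m; "grip_width": finger opening in m; "grasp_force": force on a finger pad.
Only numpy, scipy, OpenCV 4.12 (cv2) and the standard library are available. Lean on these libraries where they do the work, as an engineer would, in place of code of your own. Each camera call takes 0.05 s, during which the arm holds its last target. There are 200 camera calls.

## Working session

There is one attempt and no reset: what is moved stays moved. The work goes in short steps, Python scripts to look and compute and a tool call to move; the robot and the scene stay as the last step left them, time stands still between calls to the robot, and variables do not carry over. Pictures are saved under pics/ and viewed, at most 14 in all, crops included, and the job is handed in when it is done.

Besides the shell and the picture viewer there is one more tool, called after "Request:" as name([rows], argument=value, ...), one row to a line, values as JSON. drive_tool: Moves the arm, as the interface text tells. Its arguments: {"type":"object","properties":{"moves":{"type":"array"},"force":{"type":"number"}},"required":["moves"]}

```bash
ls; mkdir -p pics; python3 - <<'E'
from cell import sensors, vision, env
import cv2
o=sensors.get_obs(); print(o, env.tip_extent)
for n in ("scene","side"):
    c=vision.read_camera(n); cv2.imwrite(f"pics/{n}0.png",c["image"][:,:,::-1])
    print(n,{k:v for k,v in c.items() if k!="image"})
E
```

```text
pics
{'time_s': 0.0, 'qpos': array([-64.39217753,  18.44098177,  -4.01786974,  83.17560394,
         1.2952907 ,  78.54119055,  -3.26008433]), 'joint_velocities': array([ 0.09926247,  0.03112953,  0.0973543 , -0.00300001,  0.00377173,
        0.10357518, -0.05505452]), 'effort': array([ 6.51388964e-04, -4.91282952e+01, -4.03383784e-01, -3.12533498e+01,
       -6.38823118e-02,  4.36074135e-02,  1.99848596e-04]), 'tool_pos': array([0.27243775, 0.58954616, 0.22943389]), 'tool_rot': array([-1.79887496e+02,  5.34071295e-03,  1.55204141e+02]), 'force': array([ 0.69444367,  0.46343992, -0.9109598 ]), 'wrist_torque': array([-0.00432921, -0.05886092,  0.04782146]), 'grasp_force': 0.0, 'grip_width': 0.08705412271031697} 0.008
scene {'fx': 488.6529261009785, 'fy': 488.6529261009785, 'cx': 319.42224694717527, 'cy': 233.4837904455483, 'k1': -0.05496256688348457, 'R': array([[ 0.24406604,  0.96960257,  0.01739619],
       [ 0.58776218, -0.13363413, -0.79792076],
       [-0.77134129,  0.20497018, -0.60251127]]), 't': array([-0.13631395, -0.28830875,  1.50554071])}
side {'fx': 536.7091010068089, 'fy': 536.7091010068089, 'cx': 324.26313579292776, 'cy': 232.02655189088068, 'k1': -0.005807902692267313, 'R': array([[ 0.79959101, -0.60048732,  0.00831791],
       [-0.357452  , -0.48701102, -0.7968992 ],
       [ 0.48257878,  0.63422019, -0.60405503]]), 't': array([-0.44038252,  0.24202702,  1.0187575 ])}
```

View pics/scene0.png

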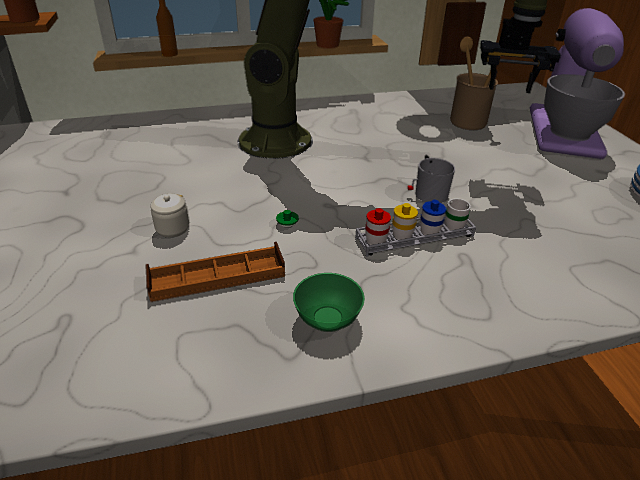

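View pics/side0.png

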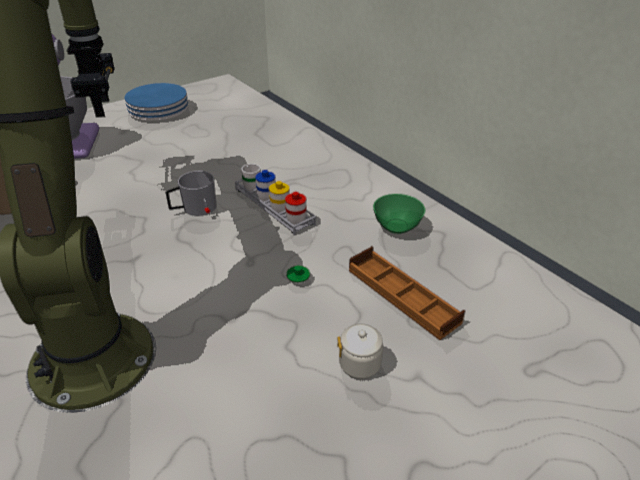

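The scene view shows red, yellow, blue and green (open) at about (378,225), (405,217), (433,215) and (457,212). The lid is at (287,218) and the wood rack spans (148,285) to (283,262). The side view shows the same objects. I'll get a rough location for each from both views.

```bash
cat > h.py <<'E'
import numpy as np, cv2
from cell import sensors, vision
from scipy.spatial.transform import Rotation as Ro
def ray(c,u,v):
    K=np.array([[c["fx"],0,c["cx"]],[0,c["fy"],c["cy"]],[0,0,1.]])
    p=cv2.undistortPoints(np.array([[[u,v]]],float),K,np.array([c["k1"],0,0,0,0.]))[0,0]
    R=np.array(c["R"]);d=R.T@np.array([p[0],p[1],1]);o=-R.T@np.array(c["t"])
    return o,d/np.linalg.norm(d)
def plane(c,u,v,z):
    o,d=ray(c,u,v); return o+d*(z-o[2])/d[2]
def tri(rs):
    A=sum(np.eye(3)-np.outer(d,d) for o,d in rs);b=sum((np.eye(3)-np.outer(d,d))@o for o,d in rs)
    return np.linalg.solve(A,b)
def proj(c,X):
    p=np.array(c["R"])@np.array(X)+np.array(c["t"]);x,y=p[:2]/p[2];s=1+c["k1"]*(x*x+y*y)
    return np.array([c["fx"]*x*s+c["cx"],c["fy"]*y*s+c["cy"]])
H={"red":[(0,6),(174,180)],"yellow":[(20,32)],"blue":[(105,130)],"green":[(50,80)],"wood":[(7,17)]}
def mask(im,col,S=130,V=60):
    h=cv2.cvtColor(np.ascontiguousarray(im),cv2.COLOR_RGB2HSV);m=0
    for a,b in H[col]: m=m|cv2.inRange(h,(a,S,V),(b,255,255))
    return m
def blobs(m,amin=15):
    n,l,s,ce=cv2.connectedComponentsWithStats(m)
    return [(int(s[i,4]),*s[i,:4].tolist(),ce[i].round(1).tolist()) for i in range(1,n) if s[i,4]>=amin]
def tool():
    o=sensors.get_obs();return np.array(o["tool_pos"]),Ro.from_euler("xyz",o["tool_rot"],degrees=True)
E
python3 - <<'E'
from h import *
for n in ("scene","side"):
    c=vision.read_camera(n)
    for k in H:
        m=mask(c["image"],k)
        if n=="scene": m[:190]=0; m[330:]=0
        else: m[:150]=0;m[:,:220]=0
        print(n,k,[b for b in blobs(m,12)])
c=vision.read_camera("wrist");cv2.imwrite("pics/w0.png",c["image"][:,:,::-1])
p,R=tool();print(p,R.as_matrix().round(3)); Rc=np.array(c["R"]);print("cam pos in tool",R.inv().apply(-Rc.T@c["t"]-p).round(3),"cam axes in tool\n",(R.inv().as_matrix()@Rc.T).round(2),c["fx"])
E
```

```text
scene red [(296, 367, 208, 24, 17, [378.3, 216.5]), (102, 367, 226, 23, 10, [377.1, 231.8])]
scene yellow [(267, 394, 203, 24, 16, [405.3, 210.7]), (101, 392, 220, 25, 10, [403.4, 225.7])]
scene blue [(212, 422, 199, 24, 17, [434.0, 207.3])]
scene green [(24, 284, 210, 7, 4, [287.0, 211.5]), (109, 276, 212, 21, 12, [284.6, 219.0]), (2471, 293, 273, 71, 56, [329.1, 301.0])]
scene wood [(3465, 149, 246, 136, 56, [211.9, 273.2])]
side red [(212, 285, 192, 21, 14, [295.1, 198.5]), (63, 286, 208, 20, 7, [295.5, 211.8])]
side yellow [(203, 269, 181, 20, 13, [278.6, 187.6]), (54, 270, 197, 15, 7, [276.9, 200.9]), (28, 338, 337, 4, 13, [339.3, 343.6])]
side blue [(172, 255, 170, 20, 12, [264.7, 176.2]), (32, 256, 186, 13, 6, [262.3, 189.4])]
side green [(1060, 374, 195, 50, 37, [400.1, 213.7]), (242, 287, 266, 23, 16, [298.0, 274.0])]
side wood [(3461, 350, 251, 114, 89, [406.2, 294.2])]
[0.27260753 0.58983612 0.23005693] [[-0.908  0.419 -0.   ]
 [ 0.419  0.908 -0.001]
 [-0.    -0.001 -1.   ]]
cam pos in tool [ 0.08  -0.    -0.153] cam axes in tool
 [[-0.   -0.96 -0.29]
 [ 1.   -0.   -0.  ]
 [ 0.   -0.29  0.96]] 415.59531905682553
```

```bash
python3 - <<'E'
from h import *
s=vision.read_camera("scene");d=vision.read_camera("side")
P={"red":((378.3,216.5),(295.1,198.5)),"yellow":((405.3,210.7),(278.6,187.6)),"blue":((434,207.3),(264.7,176.2)),"lid":((287,217),(298,274)),"wood":((211.9,273.2),(406.2,294.2)),"bowl":((329.1,301),(400.1,213.7))}
Q={k:tri([ray(s,*a),ray(d,*b)]) for k,(a,b) in P.items()}
for k,v in Q.items(): print(k,v.round(3))
for n,c in(("scene",s),("side",d)):
    m=mask(c["image"],"wood"); 
    m[:190]=0;m[330:]=0 if n=="scene" else m[330:]
    if n=="side": m[:,:345]=0
    k=max(cv2.findContours(m,0,2)[0],key=cv2.contourArea)
    pts=np.array([plane(c,*q[0].astype(float),0.03)[:2] for q in k],np.float32)
    r=cv2.minAreaRect(pts);print(n,r)
# jar and sifter rough
print("jar",tri([ray(s,168,201),ray(d,362,335)]).round(3),"sifter",plane(s,435,168,.085).round(3),plane(d,196,177,.085).round(3))
E
```

```text
red [0.559 0.131 0.076]
yellow [0.553 0.196 0.077]
blue [0.554 0.264 0.077]
lid [ 0.441 -0.049  0.02 ]
wood [ 0.594 -0.235  0.014]
bowl [ 0.757 -0.035  0.046]
scene ((0.6101237535476685, -0.2263582944869995), (0.09842142462730408, 0.26385602355003357), 3.061110734939575)
side ((0.5842885971069336, -0.23351876437664032), (0.09364800900220871, 0.2771399915218353), 3.2014684677124023)
jar [ 0.403 -0.31   0.079] sifter [0.405 0.334 0.085] [0.402 0.355 0.085]
```

Request:
drive_tool([
  {"x": -372,"y": -170,"z": -50,"rz": 1.138,"fingers": -1},
  {"x": -372,"y": -170,"z": -50,"rz": 1.138,"fingers": -1},
  {"x": -372,"y": -170,"z": -50,"rz": 1.138,"fingers": -1},
  {"x": -372,"y": -170,"z": -50,"rz": 1.138,"fingers": -1},
  {"x": -372,"y": -170,"z": -50,"rz": 1.138,"fingers": -1},
  {"x": -372,"y": -170,"z": -50,"rz": 1.138,"fingers": -1},
  {"x": -372,"y": -170,"z": -50,"rz": 1.138,"fingers": -1},
  {"x": -372,"y": -170,"z": -50,"rz": 1.138,"fingers": -1},
  {"x": -372,"y": -170,"z": -50,"rz": 1.138,"fingers": -1},
  {"x": -372,"y": -170,"z": -50,"rz": 1.138,"fingers": -1},
])

```text
invalid input at $.moves[0]: expected keys x, y, z, rx, ry, rz, fingers
```

```bash
python3 - <<'E'
from h import *
c=vision.read_camera("wrist");cv2.imwrite("pics/w1.png",c["image"][:,:,::-1])
o=sensors.get_obs();print(o["time_s"],o["tool_pos"],o["tool_rot"],o["qpos"].round(0))
for k in("red","yellow","blue","green"):
    print(k,[(b,plane(c,*b[-1],.077).round(3)) for b in blobs(mask(c["image"],k),100)])
E
```

```text
0.4 [0.2726462  0.59000562 0.23040552] [-1.79988271e+02  5.91214877e-03  1.55205679e+02] [-64.  18.  -4.  83.   1.  79.  -3.]
red []
yellow [((433, 535, 323, 19, 67, [545.6, 358.6]), array([0.468, 0.72 , 0.077])), ((391, 85, 324, 18, 66, [91.9, 357.2]), array([0.298, 0.357, 0.077])), ((4841, 286, 399, 353, 35, [480.0, 417.8]), array([0.502, 0.647, 0.077]))]
blue []
green []
```

View pics/w1.png

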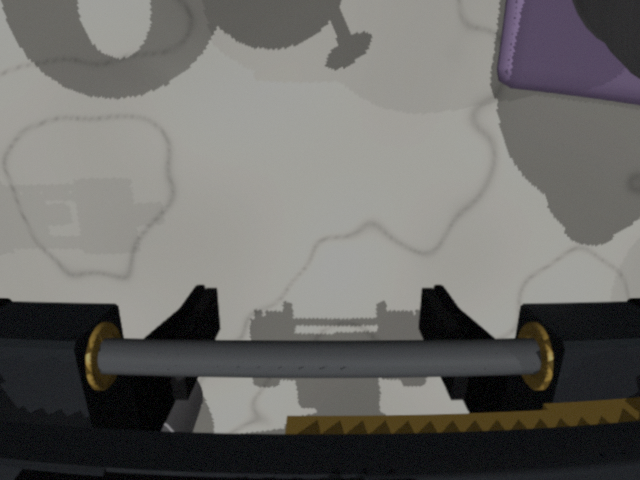

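The wrist view at the start pose shows only marble, the mixer base at upper right and the fingers in the lower third. The usable view is therefore on the tool +x side. The first call was refused because every key is required.

Request:
drive_tool([
  {"x": -415,"y": -238,"z": -90,"rx": 0,"ry": 0,"rz": 1.138,"fingers": -1},
  {"x": -415,"y": -238,"z": -90,"rx": 0,"ry": 0,"rz": 1.138,"fingers": -1},
  {"x": -415,"y": -238,"z": -90,"rx": 0,"ry": 0,"rz": 1.138,"fingers": -1},
  {"x": -415,"y": -238,"z": -90,"rx": 0,"ry": 0,"rz": 1.138,"fingers": -1},
  {"x": -415,"y": -238,"z": -90,"rx": 0,"ry": 0,"rz": 1.138,"fingers": -1},
  {"x": -415,"y": -238,"z": -90,"rx": 0,"ry": 0,"rz": 1.138,"fingers": -1},
  {"x": -415,"y": -238,"z": -90,"rx": 0,"ry": 0,"rz": 1.138,"fingers": -1},
  {"x": -415,"y": -238,"z": -90,"rx": 0,"ry": 0,"rz": 1.138,"fingers": -1},
  {"x": -415,"y": -238,"z": -90,"rx": 0,"ry": 0,"rz": 1.138,"fingers": -1},
  {"x": -415,"y": -238,"z": -90,"rx": 0,"ry": 0,"rz": 1.138,"fingers": -1},
  {"x": -415,"y": -238,"z": -90,"rx": 0,"ry": 0,"rz": 1.138,"fingers": -1},
])

```text
time_s: 1.78
tool_pos: [0.5485, 0.2019, 0.3202]
tool_rot: [-179.9, -0.0, 90.2]
force: [0.1, -0.8, -0.8]
grip_width: 0.0869
grasp_force: 0.0
```

```bash
python3 - <<'E'
from h import *
c=vision.read_camera("wrist");cv2.imwrite("pics/w2.png",c["image"][:,:,::-1])
o=sensors.get_obs();print(o["time_s"],o["tool_pos"],o["tool_rot"],o["qpos"].round(0))
for k in("red","yellow","blue","green"):
    print(k,[(b,plane(c,*b[-1],.077).round(3)) for b in blobs(mask(c["image"],k),100)])
E
```

```text
1.825 [0.54860181 0.2017319  0.32023622] [-1.79956672e+02 -1.57779956e-02  9.01775975e+01] [-40.   9.  19.  85.  -3.  87. -20.]
red [((104, 306, 236, 41, 17, [326.4, 240.4]), array([0.556, 0.161, 0.077])), ((1934, 304, 244, 51, 48, [328.9, 267.7]), array([0.559, 0.132, 0.077]))]
yellow [((2218, 298, 179, 53, 54, [323.7, 205.2]), array([0.553, 0.197, 0.077])), ((877, 520, 323, 34, 67, [541.6, 351.6]), array([0.8  , 0.03 , 0.077])), ((814, 85, 324, 34, 66, [96.3, 357.4]), array([0.295, 0.022, 0.077])), ((5556, 287, 399, 352, 34, [469.8, 419.5]), array([ 0.729, -0.061,  0.077]))]
blue [((1542, 301, 107, 52, 55, [329.2, 129.7]), array([0.558, 0.269, 0.077]))]
green [((546, 217, 378, 38, 21, [236.1, 387.2]), array([ 0.454, -0.013,  0.077]))]
```

View pics/w2.png

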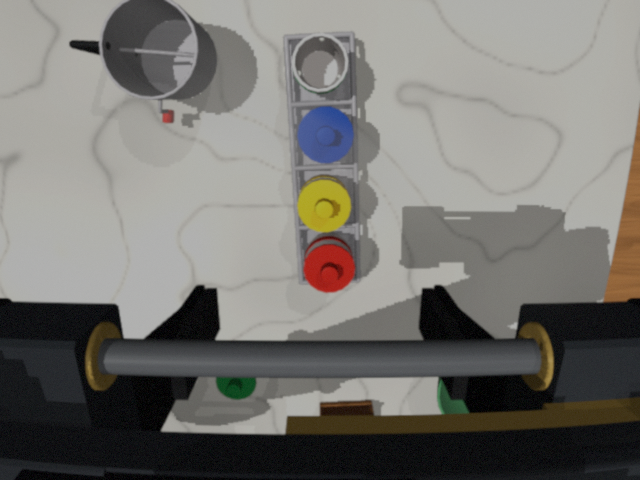

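The wrist view shows the open green canister at (321,64), blue at (326,134), yellow at (324,205), red at (329,267), and the lid at (236,385). The stand's corners are about (285,35), (354,34), (300,283) and (360,280). The sifter is at upper left, with its handle pointing away from the stand.

```bash
python3 - <<'E'
from h import *
c=vision.read_camera("wrist")
for k,a in(("red",0),("yellow",0),("blue",0)):
    m=mask(c["image"],k,110,40); m[:,:280]=0;m[:,380:]=0;m[300:]=0
    (x,y),r=cv2.minEnclosingCircle(max(cv2.findContours(m,0,2)[0],key=cv2.contourArea)); print(k,x,y,r,plane(c,x,y,.077).round(4))
print("green",plane(c,321,63.5,.072).round(4))
q=[plane(c,u,v,.028)[:2] for u,v in((285,35),(354,34),(300,283),(360,280))];print(np.round(q,4),np.mean(q,0))
m=mask(c["image"],"green",110,30);m[:350]=0;m[:,300:]=0
b=blobs(m,100);print(b); 
for t in b: print(plane(c,t[1]+t[3]/2,t[2]+t[4]/2,.021).round(4))
E
```

```text
red 328.7916564941406 267.5416564941406 26.02260398864746 [0.5585 0.1324 0.077 ]
yellow 323.6786804199219 203.57205200195312 28.621410369873047 [0.553  0.1986 0.077 ]
blue 325.2976989746094 133.67352294921875 27.92017936706543 [0.5542 0.2651 0.077 ]
green [0.55   0.3278 0.072 ]
[[0.5143 0.3603]
 [0.5831 0.3614]
 [0.5267 0.0949]
 [0.596  0.0987]] [0.55500242 0.22882569]
[(656, 217, 378, 38, 21, [235.9, 386.5])]
[ 0.4411 -0.057   0.021 ]
```

Request:
drive_tool([
  {"x": -470,"y": 0,"z": 0,"rx": 0,"ry": 0,"rz": 0,"fingers": -1},
  {"x": -470,"y": 0,"z": 0,"rx": 0,"ry": 0,"rz": 0,"fingers": -1},
  {"x": -470,"y": 0,"z": 0,"rx": 0,"ry": 0,"rz": 0,"fingers": -1},
  {"x": -470,"y": 0,"z": 0,"rx": 0,"ry": 0,"rz": 0,"fingers": -1},
  {"x": -470,"y": 0,"z": 0,"rx": 0,"ry": 0,"rz": 0,"fingers": -1},
  {"x": -470,"y": 0,"z": 0,"rx": 0,"ry": 0,"rz": 0,"fingers": -1},
  {"x": -470,"y": 0,"z": 0,"rx": 0,"ry": 0,"rz": 0,"fingers": -1},
  {"x": -470,"y": 0,"z": 0,"rx": 0,"ry": 0,"rz": 0,"fingers": -1},
  {"x": -470,"y": 0,"z": 0,"rx": 0,"ry": 0,"rz": 0,"fingers": -1},
  {"x": -470,"y": 0,"z": 0,"rx": 0,"ry": 0,"rz": 0,"fingers": -1},
])

```text
time_s: 3.12
tool_pos: [0.5502, -0.2682, 0.3203]
tool_rot: [-180.0, -0.1, 90.1]
force: [0.4, -0.5, -0.6]
grip_width: 0.0872
grasp_force: 0.0
```

```bash
python3 - <<'E'
from h import *
c=vision.read_camera("wrist");cv2.imwrite("pics/w3.png",c["image"][:,:,::-1])
m=mask(c["image"],"green",110,30);m[300:]=0
for t in blobs(m,100): print(t,plane(c,t[1]+t[3]/2,t[2]+t[4]/2,.021).round(4))
E
```

```text
(1511, 489, 0, 96, 23, [536.8, 8.6]) [ 0.7754 -0.0781  0.021 ]
```

View pics/w3.png

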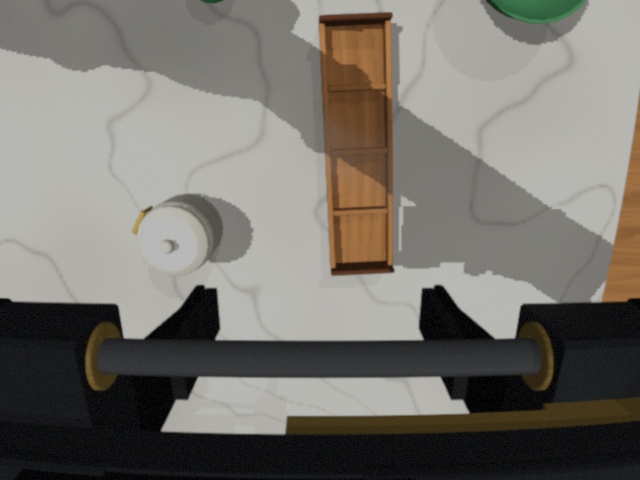

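The wood rack spans (320,15)–(391,12) at its far end and (332,275)–(393,271) at its near end, with dividers at rows 89, 151 and 211. The jar is at (173,238), the lid edge at (212,0) and the bowl at upper right.

```bash
python3 - <<'E'
from h import *
c=vision.read_camera("wrist")
q=np.array([plane(c,u,v,.04)[:2] for u,v in((320,16),(391,12),(332,274),(393,271))]);print(q.round(4),q.mean(0))
print([plane(c,358,v,.028).round(4)[:2] for v in(89,151,211)])
q=np.array([plane(c,u,v,.028)[:2] for u,v in((321,25),(390,20),(332,262),(393,261))]);print(q.round(4))
E
```

```text
[[ 0.5511 -0.0935]
 [ 0.6196 -0.089 ]
 [ 0.5652 -0.3584]
 [ 0.6335 -0.3548]] [ 0.59234086 -0.22390984]
[array([ 0.5902, -0.1609]), array([ 0.5917, -0.2239]), array([ 0.5934, -0.289 ])]
[[ 0.5521 -0.0994]
 [ 0.6207 -0.0938]
 [ 0.5655 -0.3484]
 [ 0.6351 -0.3472]]
```

Request:
drive_tool([
  {"x": 150,"y": -105,"z": 120,"rx": 0,"ry": 0,"rz": 0,"fingers": -0.5},
  {"x": 150,"y": -105,"z": 120,"rx": 0,"ry": 0,"rz": 0,"fingers": -0.5},
  {"x": 150,"y": -105,"z": 120,"rx": 0,"ry": 0,"rz": 0,"fingers": -0.5},
  {"x": 150,"y": -105,"z": 120,"rx": 0,"ry": 0,"rz": 0,"fingers": -0.5},
  {"x": 150,"y": -105,"z": 120,"rx": 0,"ry": 0,"rz": 0,"fingers": -0.5},
  {"x": 150,"y": -105,"z": 120,"rx": 0,"ry": 0,"rz": 0,"fingers": -0.5},
])

```text
time_s: 3.98
tool_pos: [0.4458, -0.1203, 0.2017]
tool_rot: [179.9, 0.0, 90.0]
force: [0.1, -0.8, -0.1]
grip_width: 0.0653
grasp_force: 0.0
```

```bash
python3 - <<'E'
from h import *
c=vision.read_camera("wrist");cv2.imwrite("pics/w4.png",c["image"][:,:,::-1])
m=mask(c["image"],"green",110,25);m[300:]=0
for k in cv2.findContours(m,0,2)[0]:
    if cv2.contourArea(k)<300: continue
    (x,y),r=cv2.minEnclosingCircle(k);print(x,y,r,cv2.boundingRect(k),plane(c,x,y,.021).round(4))
print(tool()[0].round(4),sensors.get_obs()["grip_width"])
E
```

```text
318.5 114.0 29.58472442626953 (292, 92, 53, 38) [ 0.4458 -0.0396  0.021 ]
[ 0.4459 -0.1208  0.2018] 0.06516485716495239
```

View pics/w4.png

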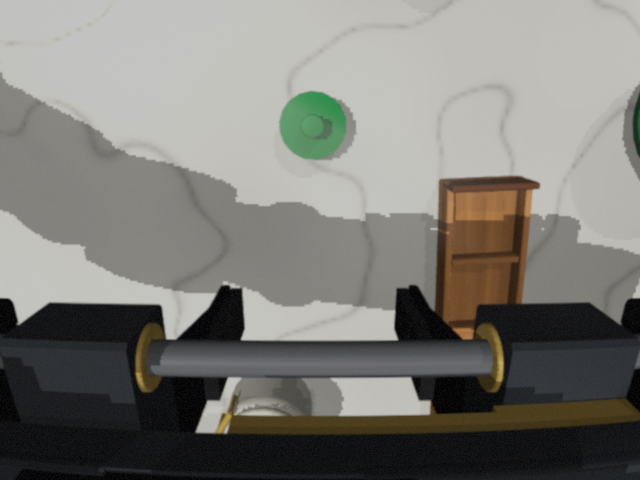

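The lid's disc and knob are centred at (313,126), which puts it at about (0.4414, -0.0494). I'll grip the knob.

Request:
drive_tool([
  {"x": 60,"y": -4.5,"z": 40,"rx": 0,"ry": 0,"rz": 0,"fingers": -0.1},
  {"x": 71.4,"y": -4.5,"z": 90,"rx": 0,"ry": 0,"rz": 0,"fingers": -0.1},
  {"x": 71.4,"y": -4.5,"z": 140,"rx": 0,"ry": 0,"rz": 0,"fingers": -0.1},
  {"x": 71.4,"y": -4.5,"z": 160,"rx": 0,"ry": 0,"rz": 0,"fingers": -0.1},
  {"x": 71.4,"y": -4.5,"z": 170,"rx": 0,"ry": 0,"rz": 0,"fingers": -0.1},
  {"x": 71.4,"y": -4.5,"z": 170,"rx": 0,"ry": 0,"rz": 0,"fingers": -0.1},
  {"x": 71.4,"y": -4.5,"z": 170,"rx": 0,"ry": 0,"rz": 0,"fingers": 1},
  {"x": 71.4,"y": -4.5,"z": 170,"rx": 0,"ry": 0,"rz": 0,"fingers": 1},
  {"x": 71.4,"y": -4.5,"z": 170,"rx": 0,"ry": 0,"rz": 0,"fingers": 1},
  {"x": 71.4,"y": -4.5,"z": 170,"rx": 0,"ry": 0,"rz": 0,"fingers": 1},
  {"x": 71.4,"y": -4.5,"z": 170,"rx": 0,"ry": 0,"rz": 0,"fingers": 1},
  {"x": 71.4,"y": -4.5,"z": 170,"rx": 0,"ry": 0,"rz": 0,"fingers": 1},
], force=30)

```text
time_s: 5.52
tool_pos: [0.4403, -0.0485, 0.0308]
tool_rot: [180.0, -0.0, 90.0]
force: [0.1, 0.1, 2.5]
grip_width: 0.0166
grasp_force: 30.0
```

Request:
drive_tool([
  {"x": 0,"y": 0,"z": -60,"rx": 0,"ry": 0,"rz": 0,"fingers": 1},
  {"x": 0,"y": 0,"z": -120,"rx": 0,"ry": 0,"rz": 0,"fingers": 1},
  {"x": 60,"y": 40,"z": -130,"rx": 0,"ry": 0,"rz": 0,"fingers": 1},
  {"x": 110,"y": 70,"z": -130,"rx": 0,"ry": 0,"rz": 0,"fingers": 1},
  {"x": 165,"y": 100,"z": -130,"rx": 0,"ry": 0,"rz": 0,"fingers": 1},
  {"x": 225,"y": 110,"z": -130,"rx": 0,"ry": 0,"rz": 0,"fingers": 1},
  {"x": 285,"y": 110,"z": -130,"rx": 0,"ry": 0,"rz": 0,"fingers": 1},
  {"x": 335,"y": 110,"z": -130,"rx": 0,"ry": 0,"rz": 0,"fingers": 1},
  {"x": 376,"y": 110,"z": -130,"rx": 0,"ry": 0,"rz": 0,"fingers": 1},
  {"x": 376,"y": 110,"z": -130,"rx": 0,"ry": 0,"rz": 0,"fingers": 1},
  {"x": 376,"y": 110,"z": -130,"rx": 0,"ry": 0,"rz": 0,"fingers": 1},
])

```text
time_s: 6.9
tool_pos: [0.5501, 0.3264, 0.16]
tool_rot: [-180.0, 0.1, 90.0]
force: [-0.1, -0.3, -0.9]
grip_width: 0.0166
grasp_force: 30.0
```

```bash
python3 - <<'E'
from h import *
a=vision.read_camera("scene")["image"][140:270,360:520]; b=vision.read_camera("side")["image"][120:250,180:340]
cv2.imwrite("pics/c5.png",cv2.resize(np.hstack([a,b]),None,fx=2.4,fy=2.4,interpolation=2)[:,:,::-1])
E
```

```text
(no output)
```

View pics/c5.png

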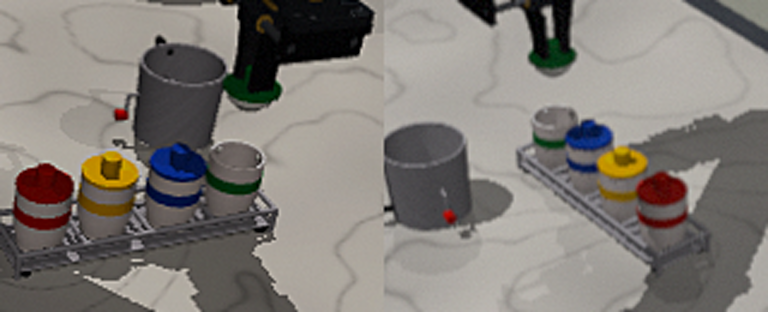

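The lid is held level above the open green canister, at the upper right of the left crop. I'll lower it and press.

Request:
drive_tool([
  {"x": 1.5,"y": 0,"z": 30,"rx": 0,"ry": 0,"rz": 0,"fingers": 1},
  {"x": 1.5,"y": 0,"z": 45,"rx": 0,"ry": 0,"rz": 0,"fingers": 1},
  {"x": 1.5,"y": 0,"z": 55,"rx": 0,"ry": 0,"rz": 0,"fingers": 1},
  {"x": 1.5,"y": 0,"z": 62,"rx": 0,"ry": 0,"rz": 0,"fingers": 1},
  {"x": 1.5,"y": 0,"z": 66,"rx": 0,"ry": 0,"rz": 0,"fingers": 1},
  {"x": 1.5,"y": 0,"z": 66,"rx": 0,"ry": 0,"rz": 0,"fingers": 1},
], force=45)

```text
time_s: 7.75
tool_pos: [0.5501, 0.329, 0.0947]
tool_rot: [180.0, -0.0, 90.0]
force: [0.5, 0.4, 0.3]
grip_width: 0.0164
grasp_force: 45.0
```

Request:
drive_tool([
  {"x": 0,"y": 0,"z": 2,"rx": 0,"ry": 0,"rz": 0,"fingers": 1},
  {"x": 0,"y": 0,"z": 4,"rx": 0,"ry": 0,"rz": 0,"fingers": 1},
  {"x": 0,"y": 0,"z": 6,"rx": 0,"ry": 0,"rz": 0,"fingers": 1},
  {"x": 0,"y": 0,"z": 8,"rx": 0,"ry": 0,"rz": 0,"fingers": 1},
  {"x": 0,"y": 0,"z": 8,"rx": 0,"ry": 0,"rz": 0,"fingers": 1},
])

```text
time_s: 8.38
tool_pos: [0.55, 0.3294, 0.0868]
tool_rot: [180.0, -0.0, 90.0]
force: [-1.0, 0.3, 3.2]
grip_width: 0.0167
grasp_force: 45.0
```

Request:
drive_tool([
  {"x": 0,"y": 0,"z": 1.5,"rx": 0,"ry": 0,"rz": 0,"fingers": 1},
  {"x": 0,"y": 0,"z": 2.5,"rx": 0,"ry": 0,"rz": 0,"fingers": 1},
  {"x": 0,"y": 0,"z": 2.5,"rx": 0,"ry": 0,"rz": 0,"fingers": 1},
])

```text
time_s: 8.75
tool_pos: [0.5502, 0.3296, 0.0867]
tool_rot: [180.0, -0.1, 90.0]
force: [-4.1, -1.4, 14.6]
grip_width: 0.0168
grasp_force: 45.0
```

Request:
drive_tool([
  {"x": 0,"y": 0,"z": 1.5,"rx": 0,"ry": 0,"rz": 0,"fingers": 1},
  {"x": 0,"y": 0,"z": 2,"rx": 0,"ry": 0,"rz": 0,"fingers": 1},
  {"x": 0,"y": 0,"z": 2,"rx": 0,"ry": 0,"rz": 0,"fingers": 1},
])

```text
time_s: 9.12
tool_pos: [0.5505, 0.3299, 0.0867]
tool_rot: [179.9, -0.2, 90.0]
force: [-7.2, -2.6, 23.5]
grip_width: 0.0164
grasp_force: 45.1
```

Request:
drive_tool([
  {"x": 0,"y": 0,"z": -4.5,"rx": 0,"ry": 0,"rz": 0,"fingers": -0.2},
  {"x": 0,"y": 0,"z": -4.5,"rx": 0,"ry": 0,"rz": 0,"fingers": -0.2},
  {"x": 0,"y": 0,"z": -4.5,"rx": 0,"ry": 0,"rz": 0,"fingers": -0.2},
  {"x": 0,"y": 0,"z": -4.5,"rx": 0,"ry": 0,"rz": 0,"fingers": -0.2},
  {"x": 0,"y": 0,"z": -50,"rx": 0,"ry": 0,"rz": 0,"fingers": -0.2},
  {"x": -40,"y": 0,"z": -100,"rx": 0,"ry": 0,"rz": 0,"fingers": -1},
  {"x": -80,"y": 0,"z": -150,"rx": 0,"ry": 0,"rz": 0,"fingers": -1},
  {"x": -120,"y": 0,"z": -190,"rx": 0,"ry": 0,"rz": 0,"fingers": -1},
  {"x": -130,"y": 0,"z": -230,"rx": 0,"ry": 0,"rz": 0,"fingers": -1},
  {"x": -130,"y": 0,"z": -230,"rx": 0,"ry": 0,"rz": 0,"fingers": -1},
])

```text
time_s: 10.38
tool_pos: [0.552, 0.1977, 0.3161]
tool_rot: [179.6, -0.2, 89.8]
force: [0.2, 0.6, -1.4]
grip_width: 0.0857
grasp_force: 0.0
```

```bash
python3 - <<'E'
from h import *
c=vision.read_camera("wrist")
for k in("red","yellow","blue","green"):
    m=mask(c["image"],k,110,40); m[:,:280]=0;m[:,380:]=0;m[300:]=0
    (x,y),r=cv2.minEnclosingCircle(max(cv2.findContours(m,0,2)[0],key=cv2.contourArea)); print(k,round(x),round(y),round(r,1),plane(c,x,y,.077).round(4))
a=vision.read_camera("scene")["image"][170:270,350:490]; b=vision.read_camera("side")["image"][150:250,220:340]
w=c["image"][0:300,250:410]
l=cv2.resize(np.hstack([a,b]),None,fx=2.2,fy=2.2,interpolation=2);l=cv2.copyMakeBorder(l,0,300-l.shape[0],0,0,0)
cv2.imwrite("pics/c6.png",np.hstack([l,w])[:,:,::-1])
E
```

```text
red 324 266 26.1 [0.5584 0.1319 0.077 ]
yellow 318 201 28.5 [0.5524 0.1986 0.077 ]
blue 320 130 28.4 [0.5544 0.265  0.077 ]
green 315 57 30.4 [0.5506 0.3288 0.077 ]
```

View pics/c6.png

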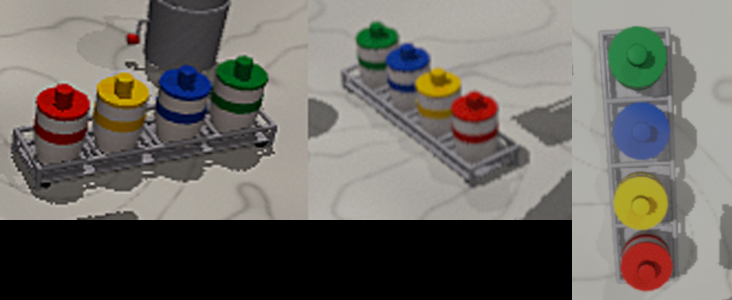

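The lid is flush on green, at about (637,57) in the right crop, and all four stand in the stand. I'll take red first, gripping its sides along x.

Request:
drive_tool([
  {"x": -55,"y": 6,"z": 25,"rx": 0,"ry": 0,"rz": 0,"fingers": -1},
  {"x": -66,"y": 6,"z": 80,"rx": 0,"ry": 0,"rz": 0,"fingers": -1},
  {"x": -66,"y": 6,"z": 140,"rx": 0,"ry": 0,"rz": 0,"fingers": -1},
  {"x": -66,"y": 6,"z": 195,"rx": 0,"ry": 0,"rz": 0,"fingers": -1},
  {"x": -66,"y": 6,"z": 240,"rx": 0,"ry": 0,"rz": 0,"fingers": -1},
  {"x": -66,"y": 6,"z": 265,"rx": 0,"ry": 0,"rz": 0,"fingers": -1},
  {"x": -66,"y": 6,"z": 272,"rx": 0,"ry": 0,"rz": 0,"fingers": -1},
  {"x": -66,"y": 6,"z": 272,"rx": 0,"ry": 0,"rz": 0,"fingers": -1},
  {"x": -66,"y": 6,"z": 272,"rx": 0,"ry": 0,"rz": 0,"fingers": 1},
  {"x": -66,"y": 6,"z": 272,"rx": 0,"ry": 0,"rz": 0,"fingers": 1},
  {"x": -66,"y": 6,"z": 272,"rx": 0,"ry": 0,"rz": 0,"fingers": 1},
  {"x": -66,"y": 6,"z": 272,"rx": 0,"ry": 0,"rz": 0,"fingers": 1},
  {"x": -66,"y": 6,"z": 272,"rx": 0,"ry": 0,"rz": 0,"fingers": 1},
], force=30)

```text
time_s: 12.15
tool_pos: [0.5565, 0.133, 0.0404]
tool_rot: [179.9, -0.0, 90.0]
force: [0.6, 0.4, 1.4]
grip_width: 0.0518
grasp_force: 30.0
```

Request:
drive_tool([
  {"x": 0,"y": 0,"z": -30,"rx": 0,"ry": 0,"rz": 0,"fingers": 1},
  {"x": 0,"y": 0,"z": -75,"rx": 0,"ry": 0,"rz": 0,"fingers": 1},
  {"x": -30,"y": 0,"z": -110,"rx": 0,"ry": 0,"rz": 0,"fingers": 1},
  {"x": -80,"y": 5,"z": -115,"rx": 0,"ry": 0,"rz": 0,"fingers": 1},
  {"x": -135,"y": 10,"z": -115,"rx": 0,"ry": 0,"rz": 0,"fingers": 1},
  {"x": -190,"y": 15,"z": -115,"rx": 0,"ry": 0,"rz": 0,"fingers": 1},
  {"x": -245,"y": 20,"z": -115,"rx": 0,"ry": 0,"rz": 0,"fingers": 1},
  {"x": -300,"y": 25,"z": -115,"rx": 0,"ry": 0,"rz": 0,"fingers": 1},
  {"x": -355,"y": 30,"z": -115,"rx": 0,"ry": 0,"rz": 0,"fingers": 1},
  {"x": -405,"y": 35,"z": -115,"rx": 0,"ry": 0,"rz": 0,"fingers": 1},
  {"x": -440,"y": 41,"z": -115,"rx": 0,"ry": 0,"rz": 0,"fingers": 1},
  {"x": -456,"y": 41,"z": -110,"rx": 0,"ry": 0,"rz": 0,"fingers": 1},
  {"x": -456,"y": 41,"z": -80,"rx": 0,"ry": 0,"rz": 0,"fingers": 1},
  {"x": -456,"y": 41,"z": -50,"rx": 0,"ry": 0,"rz": 0,"fingers": 1},
  {"x": -456,"y": 41,"z": -40,"rx": 0,"ry": 0,"rz": 0,"fingers": 1},
])

```text
time_s: 14.02
tool_pos: [0.5958, -0.3206, 0.0771]
tool_rot: [-179.8, -0.2, 90.1]
force: [-0.1, -0.4, -1.5]
grip_width: 0.0516
grasp_force: 30.0
```

```bash
python3 - <<'E'
from h import *
a=vision.read_camera("scene")["image"][180:310,130:300]; b=vision.read_camera("side")["image"][200:350,330:490]
b=cv2.resize(b,(a.shape[0]*160//150,a.shape[0]))
cv2.imwrite("pics/c7.png",cv2.resize(np.hstack([a,b]),None,fx=2.4,fy=2.4,interpolation=2)[:,:,::-1])
E
```

```text
(no output)
```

View pics/c7.png

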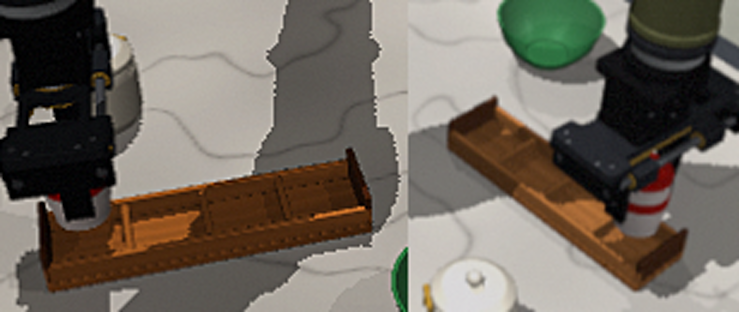

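Red hangs over the end pocket and clears the boards. I'll lower it.

Request:
drive_tool([
  {"x": -2,"y": 1.5,"z": 15,"rx": 0,"ry": 0,"rz": 0,"fingers": 1},
  {"x": -2,"y": 1.5,"z": 28,"rx": 0,"ry": 0,"rz": 0,"fingers": 1},
  {"x": -2,"y": 1.5,"z": 34,"rx": 0,"ry": 0,"rz": 0,"fingers": 1},
  {"x": -2,"y": 1.5,"z": 34,"rx": 0,"ry": 0,"rz": 0,"fingers": 1},
])

```text
time_s: 14.62
tool_pos: [0.5982, -0.3249, 0.0454]
tool_rot: [-179.9, -0.0, 90.0]
force: [-0.3, 0.5, -1.8]
grip_width: 0.0519
grasp_force: 30.0
```

Request:
drive_tool([
  {"x": 1,"y": 0,"z": 3,"rx": 0,"ry": 0,"rz": 0,"fingers": 1},
  {"x": 1,"y": 0,"z": 4.5,"rx": 0,"ry": 0,"rz": 0,"fingers": 1},
  {"x": 1,"y": 0,"z": 4.5,"rx": 0,"ry": 0,"rz": 0,"fingers": -1},
  {"x": 1,"y": 0,"z": 4.5,"rx": 0,"ry": 0,"rz": 0,"fingers": -1},
  {"x": 1,"y": 0,"z": 4.5,"rx": 0,"ry": 0,"rz": 0,"fingers": -1},
  {"x": 1,"y": 0,"z": -10,"rx": 0,"ry": 0,"rz": 0,"fingers": -1},
  {"x": 1,"y": 0,"z": -60,"rx": 0,"ry": 0,"rz": 0,"fingers": -1},
  {"x": 25,"y": 0,"z": -110,"rx": 0,"ry": 0,"rz": 0,"fingers": -1},
  {"x": 85,"y": -5,"z": -120,"rx": 0,"ry": 0,"rz": 0,"fingers": -1},
  {"x": 145,"y": -10,"z": -120,"rx": 0,"ry": 0,"rz": 0,"fingers": -1},
  {"x": 205,"y": -15,"z": -120,"rx": 0,"ry": 0,"rz": 0,"fingers": -1},
  {"x": 265,"y": -20,"z": -120,"rx": 0,"ry": 0,"rz": 0,"fingers": -1},
  {"x": 325,"y": -25,"z": -120,"rx": 0,"ry": 0,"rz": 0,"fingers": -1},
  {"x": 385,"y": -32,"z": -120,"rx": 0,"ry": 0,"rz": 0,"fingers": -1},
  {"x": 445,"y": -40,"z": -120,"rx": 0,"ry": 0,"rz": 0,"fingers": -1},
  {"x": 495,"y": -46,"z": -120,"rx": 0,"ry": 0,"rz": 0,"fingers": -1},
  {"x": 523,"y": -46,"z": -120,"rx": 0,"ry": 0,"rz": 0,"fingers": -1},
  {"x": 523,"y": -46,"z": -120,"rx": 0,"ry": 0,"rz": 0,"fingers": -1},
  {"x": 523,"y": -46,"z": -120,"rx": 0,"ry": 0,"rz": 0,"fingers": -1},
])

```text
time_s: 17.0
tool_pos: [0.5531, 0.1962, 0.1668]
tool_rot: [179.9, 0.0, 89.9]
force: [-0.2, -0.1, -1.0]
grip_width: 0.0868
grasp_force: 0.0
```

```bash
python3 - <<'E'
from h import *
a=vision.read_camera("scene")["image"][180:310,130:300]; b=vision.read_camera("side")["image"][200:350,330:490]
b=cv2.resize(b,(a.shape[0]*160//150,a.shape[0]))
cv2.imwrite("pics/c8.png",cv2.resize(np.hstack([a,b]),None,fx=2.4,fy=2.4,interpolation=2)[:,:,::-1])
E
```

```text
(no output)
```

View pics/c8.png

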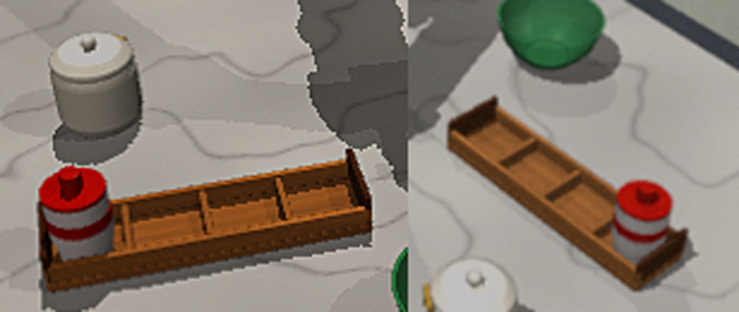

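Red stands in the end pocket at (75,215) in the left crop. Next is yellow.

Request:
drive_tool([
  {"x": 1.5,"y": 0,"z": 50,"rx": 0,"ry": 0,"rz": 0,"fingers": -1},
  {"x": 1.5,"y": 0,"z": 90,"rx": 0,"ry": 0,"rz": 0,"fingers": -1},
  {"x": 1.5,"y": 0,"z": 115,"rx": 0,"ry": 0,"rz": 0,"fingers": -1},
  {"x": 1.5,"y": 0,"z": 124,"rx": 0,"ry": 0,"rz": 0,"fingers": -1},
  {"x": 1.5,"y": 0,"z": 124,"rx": 0,"ry": 0,"rz": 0,"fingers": -1},
  {"x": 1.5,"y": 0,"z": 124,"rx": 0,"ry": 0,"rz": 0,"fingers": 1},
  {"x": 1.5,"y": 0,"z": 124,"rx": 0,"ry": 0,"rz": 0,"fingers": 1},
  {"x": 1.5,"y": 0,"z": 124,"rx": 0,"ry": 0,"rz": 0,"fingers": 1},
  {"x": 1.5,"y": 0,"z": 124,"rx": 0,"ry": 0,"rz": 0,"fingers": 1},
  {"x": 1.5,"y": 0,"z": 124,"rx": 0,"ry": 0,"rz": 0,"fingers": 1},
])

```text
time_s: 18.35
tool_pos: [0.5528, 0.1995, 0.0423]
tool_rot: [180.0, -0.0, 90.0]
force: [-0.1, 0.6, 0.4]
grip_width: 0.0514
grasp_force: 30.0
```

Request:
drive_tool([
  {"x": 0,"y": 0,"z": -30,"rx": 0,"ry": 0,"rz": 0,"fingers": 1},
  {"x": 0,"y": 0,"z": -75,"rx": 0,"ry": 0,"rz": 0,"fingers": 1},
  {"x": -30,"y": 0,"z": -110,"rx": 0,"ry": 0,"rz": 0,"fingers": 1},
  {"x": -80,"y": 5,"z": -115,"rx": 0,"ry": 0,"rz": 0,"fingers": 1},
  {"x": -135,"y": 10,"z": -115,"rx": 0,"ry": 0,"rz": 0,"fingers": 1},
  {"x": -190,"y": 15,"z": -115,"rx": 0,"ry": 0,"rz": 0,"fingers": 1},
  {"x": -245,"y": 20,"z": -115,"rx": 0,"ry": 0,"rz": 0,"fingers": 1},
  {"x": -300,"y": 25,"z": -115,"rx": 0,"ry": 0,"rz": 0,"fingers": 1},
  {"x": -355,"y": 30,"z": -115,"rx": 0,"ry": 0,"rz": 0,"fingers": 1},
  {"x": -405,"y": 35,"z": -115,"rx": 0,"ry": 0,"rz": 0,"fingers": 1},
  {"x": -440,"y": 41,"z": -115,"rx": 0,"ry": 0,"rz": 0,"fingers": 1},
  {"x": -455,"y": 41,"z": -110,"rx": 0,"ry": 0,"rz": 0,"fingers": 1},
  {"x": -455,"y": 41,"z": -90,"rx": 0,"ry": 0,"rz": 0,"fingers": 1},
  {"x": -455,"y": 41,"z": -60,"rx": 0,"ry": 0,"rz": 0,"fingers": 1},
  {"x": -455,"y": 41,"z": -38,"rx": 0,"ry": 0,"rz": 0,"fingers": 1},
  {"x": -455,"y": 41,"z": -20,"rx": 0,"ry": 0,"rz": 0,"fingers": 1},
  {"x": -455,"y": 41,"z": -10,"rx": 0,"ry": 0,"rz": 0,"fingers": 1},
  {"x": -455,"y": 41,"z": -4,"rx": 0,"ry": 0,"rz": 0,"fingers": 1},
  {"x": -455,"y": 41,"z": -1,"rx": 0,"ry": 0,"rz": 0,"fingers": 1},
  {"x": -455,"y": 41,"z": -1,"rx": 0,"ry": 0,"rz": 0,"fingers": 1},
])

```text
time_s: 20.85
tool_pos: [0.5938, -0.2559, 0.0435]
tool_rot: [180.0, 0.0, 90.0]
force: [0.2, 0.3, -1.7]
grip_width: 0.0516
grasp_force: 30.0
```

Request:
drive_tool([
  {"x": 0,"y": 0,"z": 1,"rx": 0,"ry": 0,"rz": 0,"fingers": 1},
  {"x": 0,"y": 0,"z": 1,"rx": 0,"ry": 0,"rz": 0,"fingers": -1},
  {"x": 0,"y": 0,"z": 1,"rx": 0,"ry": 0,"rz": 0,"fingers": -1},
  {"x": 0,"y": 0,"z": 1,"rx": 0,"ry": 0,"rz": 0,"fingers": -1},
  {"x": 0,"y": 0,"z": -10,"rx": 0,"ry": 0,"rz": 0,"fingers": -1},
  {"x": 0,"y": 0,"z": -60,"rx": 0,"ry": 0,"rz": 0,"fingers": -1},
  {"x": 25,"y": 0,"z": -110,"rx": 0,"ry": 0,"rz": 0,"fingers": -1},
  {"x": 85,"y": -5,"z": -120,"rx": 0,"ry": 0,"rz": 0,"fingers": -1},
  {"x": 145,"y": -10,"z": -120,"rx": 0,"ry": 0,"rz": 0,"fingers": -1},
  {"x": 205,"y": -15,"z": -120,"rx": 0,"ry": 0,"rz": 0,"fingers": -1},
  {"x": 265,"y": -20,"z": -120,"rx": 0,"ry": 0,"rz": 0,"fingers": -1},
  {"x": 325,"y": -25,"z": -120,"rx": 0,"ry": 0,"rz": 0,"fingers": -1},
  {"x": 385,"y": -30,"z": -120,"rx": 0,"ry": 0,"rz": 0,"fingers": -1},
  {"x": 445,"y": -35,"z": -120,"rx": 0,"ry": 0,"rz": 0,"fingers": -1},
  {"x": 495,"y": -39.5,"z": -120,"rx": 0,"ry": 0,"rz": 0,"fingers": -1},
  {"x": 520.5,"y": -39.5,"z": -120,"rx": 0,"ry": 0,"rz": 0,"fingers": -1},
  {"x": 520.5,"y": -39.5,"z": -120,"rx": 0,"ry": 0,"rz": 0,"fingers": -1},
])

```text
time_s: 22.98
tool_pos: [0.554, 0.2661, 0.1632]
tool_rot: [180.0, 0.0, 90.2]
force: [0.7, -0.9, 0.2]
grip_width: 0.0876
grasp_force: 0.0
```

```bash
python3 - <<'E'
from h import *
d=vision.read_camera("side"); s=vision.read_camera("scene")
for k in("red","yellow"):
    print(k,blobs(mask(s["image"],k)[180:330,:340],40),blobs(mask(d["image"],k)[220:360,330:500],40))
E
```

```text
red [(405, 146, 69, 28, 20, [159.5, 78.7]), (102, 149, 90, 25, 10, [160.7, 96.0])] [(404, 100, 67, 28, 19, [113.7, 76.0]), (103, 99, 82, 27, 15, [110.5, 92.0])]
yellow [(382, 182, 63, 27, 19, [195.0, 72.0]), (125, 184, 79, 27, 15, [198.3, 88.5])] [(368, 75, 50, 26, 18, [87.6, 58.6]), (96, 74, 66, 26, 13, [85.5, 74.0])]
```

Both stand upright, with each band directly under its lid. Next is blue.

Request:
drive_tool([
  {"x": -1,"y": 0,"z": 50,"rx": 0,"ry": 0,"rz": 0,"fingers": -1},
  {"x": -1,"y": 0,"z": 90,"rx": 0,"ry": 0,"rz": 0,"fingers": -1},
  {"x": -1,"y": 0,"z": 112,"rx": 0,"ry": 0,"rz": 0,"fingers": -1},
  {"x": -1,"y": 0,"z": 121,"rx": 0,"ry": 0,"rz": 0,"fingers": -1},
  {"x": -1,"y": 0,"z": 121,"rx": 0,"ry": 0,"rz": 0,"fingers": -1},
  {"x": -1,"y": 0,"z": 121,"rx": 0,"ry": 0,"rz": 0,"fingers": 1},
  {"x": -1,"y": 0,"z": 121,"rx": 0,"ry": 0,"rz": 0,"fingers": 1},
  {"x": -1,"y": 0,"z": 121,"rx": 0,"ry": 0,"rz": 0,"fingers": 1},
  {"x": -1,"y": 0,"z": 121,"rx": 0,"ry": 0,"rz": 0,"fingers": 1},
  {"x": -1,"y": 0,"z": 121,"rx": 0,"ry": 0,"rz": 0,"fingers": 1},
])

```text
time_s: 24.32
tool_pos: [0.5541, 0.264, 0.0423]
tool_rot: [180.0, -0.0, 90.0]
force: [-0.6, -0.7, 1.1]
grip_width: 0.0518
grasp_force: 30.0
```

Request:
drive_tool([
  {"x": 0,"y": 0,"z": -30,"rx": 0,"ry": 0,"rz": 0,"fingers": 1},
  {"x": 0,"y": 0,"z": -75,"rx": 0,"ry": 0,"rz": 0,"fingers": 1},
  {"x": -30,"y": 0,"z": -110,"rx": 0,"ry": 0,"rz": 0,"fingers": 1},
  {"x": -80,"y": 5,"z": -115,"rx": 0,"ry": 0,"rz": 0,"fingers": 1},
  {"x": -135,"y": 10,"z": -115,"rx": 0,"ry": 0,"rz": 0,"fingers": 1},
  {"x": -190,"y": 15,"z": -115,"rx": 0,"ry": 0,"rz": 0,"fingers": 1},
  {"x": -245,"y": 20,"z": -115,"rx": 0,"ry": 0,"rz": 0,"fingers": 1},
  {"x": -300,"y": 25,"z": -115,"rx": 0,"ry": 0,"rz": 0,"fingers": 1},
  {"x": -355,"y": 30,"z": -115,"rx": 0,"ry": 0,"rz": 0,"fingers": 1},
  {"x": -405,"y": 35,"z": -115,"rx": 0,"ry": 0,"rz": 0,"fingers": 1},
  {"x": -440,"y": 37,"z": -115,"rx": 0,"ry": 0,"rz": 0,"fingers": 1},
  {"x": -455,"y": 37,"z": -110,"rx": 0,"ry": 0,"rz": 0,"fingers": 1},
  {"x": -455,"y": 37,"z": -90,"rx": 0,"ry": 0,"rz": 0,"fingers": 1},
  {"x": -455,"y": 37,"z": -60,"rx": 0,"ry": 0,"rz": 0,"fingers": 1},
  {"x": -455,"y": 37,"z": -38,"rx": 0,"ry": 0,"rz": 0,"fingers": 1},
  {"x": -455,"y": 37,"z": -20,"rx": 0,"ry": 0,"rz": 0,"fingers": 1},
  {"x": -455,"y": 37,"z": -10,"rx": 0,"ry": 0,"rz": 0,"fingers": 1},
  {"x": -455,"y": 37,"z": -4,"rx": 0,"ry": 0,"rz": 0,"fingers": 1},
  {"x": -455,"y": 37,"z": -1,"rx": 0,"ry": 0,"rz": 0,"fingers": 1},
  {"x": -455,"y": 37,"z": -1,"rx": 0,"ry": 0,"rz": 0,"fingers": 1},
])

```text
time_s: 26.82
tool_pos: [0.5914, -0.1913, 0.0435]
tool_rot: [180.0, -0.0, 90.0]
force: [0.3, 0.3, -1.3]
grip_width: 0.0515
grasp_force: 30.0
```

Request:
drive_tool([
  {"x": 0,"y": 0,"z": 1,"rx": 0,"ry": 0,"rz": 0,"fingers": 1},
  {"x": 0,"y": 0,"z": 1,"rx": 0,"ry": 0,"rz": 0,"fingers": -1},
  {"x": 0,"y": 0,"z": 1,"rx": 0,"ry": 0,"rz": 0,"fingers": -1},
  {"x": 0,"y": 0,"z": 1,"rx": 0,"ry": 0,"rz": 0,"fingers": -1},
  {"x": 0,"y": 0,"z": -10,"rx": 0,"ry": 0,"rz": 0,"fingers": -1},
  {"x": 0,"y": 0,"z": -60,"rx": 0,"ry": 0,"rz": 0,"fingers": -1},
  {"x": 25,"y": 0,"z": -110,"rx": 0,"ry": 0,"rz": 0,"fingers": -1},
  {"x": 85,"y": -5,"z": -120,"rx": 0,"ry": 0,"rz": 0,"fingers": -1},
  {"x": 145,"y": -10,"z": -120,"rx": 0,"ry": 0,"rz": 0,"fingers": -1},
  {"x": 205,"y": -15,"z": -120,"rx": 0,"ry": 0,"rz": 0,"fingers": -1},
  {"x": 265,"y": -20,"z": -120,"rx": 0,"ry": 0,"rz": 0,"fingers": -1},
  {"x": 325,"y": -25,"z": -120,"rx": 0,"ry": 0,"rz": 0,"fingers": -1},
  {"x": 385,"y": -30,"z": -120,"rx": 0,"ry": 0,"rz": 0,"fingers": -1},
  {"x": 445,"y": -35,"z": -120,"rx": 0,"ry": 0,"rz": 0,"fingers": -1},
  {"x": 495,"y": -41,"z": -120,"rx": 0,"ry": 0,"rz": 0,"fingers": -1},
  {"x": 520,"y": -41,"z": -120,"rx": 0,"ry": 0,"rz": 0,"fingers": -1},
  {"x": 520,"y": -41,"z": -120,"rx": 0,"ry": 0,"rz": 0,"fingers": -1},
])

```text
time_s: 28.95
tool_pos: [0.5499, 0.33, 0.1632]
tool_rot: [180.0, 0.0, 90.2]
force: [0.1, -0.1, -0.1]
grip_width: 0.0869
grasp_force: 0.0
```

Request:
drive_tool([
  {"x": 0,"y": 0,"z": 50,"rx": 0,"ry": 0,"rz": 0,"fingers": -1},
  {"x": 0,"y": 0,"z": 90,"rx": 0,"ry": 0,"rz": 0,"fingers": -1},
  {"x": 0,"y": 0,"z": 112,"rx": 0,"ry": 0,"rz": 0,"fingers": -1},
  {"x": 0,"y": 0,"z": 121,"rx": 0,"ry": 0,"rz": 0,"fingers": -1},
  {"x": 0,"y": 0,"z": 121,"rx": 0,"ry": 0,"rz": 0,"fingers": -1},
  {"x": 0,"y": 0,"z": 121,"rx": 0,"ry": 0,"rz": 0,"fingers": 1},
  {"x": 0,"y": 0,"z": 121,"rx": 0,"ry": 0,"rz": 0,"fingers": 1},
  {"x": 0,"y": 0,"z": 121,"rx": 0,"ry": 0,"rz": 0,"fingers": 1},
  {"x": 0,"y": 0,"z": 121,"rx": 0,"ry": 0,"rz": 0,"fingers": 1},
  {"x": 0,"y": 0,"z": 121,"rx": 0,"ry": 0,"rz": 0,"fingers": 1},
])

```text
time_s: 30.2
tool_pos: [0.5502, 0.329, 0.0423]
tool_rot: [180.0, -0.0, 90.0]
force: [0.8, 0.6, 0.8]
grip_width: 0.0515
grasp_force: 30.0
```

Request:
drive_tool([
  {"x": 0,"y": 0,"z": -30,"rx": 0,"ry": 0,"rz": 0,"fingers": 1},
  {"x": 0,"y": 0,"z": -75,"rx": 0,"ry": 0,"rz": 0,"fingers": 1},
  {"x": -30,"y": 0,"z": -110,"rx": 0,"ry": 0,"rz": 0,"fingers": 1},
  {"x": -80,"y": 5,"z": -115,"rx": 0,"ry": 0,"rz": 0,"fingers": 1},
  {"x": -135,"y": 10,"z": -115,"rx": 0,"ry": 0,"rz": 0,"fingers": 1},
  {"x": -190,"y": 15,"z": -115,"rx": 0,"ry": 0,"rz": 0,"fingers": 1},
  {"x": -245,"y": 20,"z": -115,"rx": 0,"ry": 0,"rz": 0,"fingers": 1},
  {"x": -300,"y": 25,"z": -115,"rx": 0,"ry": 0,"rz": 0,"fingers": 1},
  {"x": -355,"y": 30,"z": -115,"rx": 0,"ry": 0,"rz": 0,"fingers": 1},
  {"x": -405,"y": 35,"z": -115,"rx": 0,"ry": 0,"rz": 0,"fingers": 1},
  {"x": -440,"y": 37,"z": -115,"rx": 0,"ry": 0,"rz": 0,"fingers": 1},
  {"x": -454,"y": 37,"z": -110,"rx": 0,"ry": 0,"rz": 0,"fingers": 1},
  {"x": -454,"y": 37,"z": -90,"rx": 0,"ry": 0,"rz": 0,"fingers": 1},
  {"x": -454,"y": 37,"z": -60,"rx": 0,"ry": 0,"rz": 0,"fingers": 1},
  {"x": -454,"y": 37,"z": -38,"rx": 0,"ry": 0,"rz": 0,"fingers": 1},
  {"x": -454,"y": 37,"z": -20,"rx": 0,"ry": 0,"rz": 0,"fingers": 1},
  {"x": -454,"y": 37,"z": -10,"rx": 0,"ry": 0,"rz": 0,"fingers": 1},
  {"x": -454,"y": 37,"z": -4,"rx": 0,"ry": 0,"rz": 0,"fingers": 1},
  {"x": -454,"y": 37,"z": -1,"rx": 0,"ry": 0,"rz": 0,"fingers": 1},
  {"x": -454,"y": 37,"z": -1,"rx": 0,"ry": 0,"rz": 0,"fingers": 1},
])

```text
time_s: 32.7
tool_pos: [0.5874, -0.1252, 0.0434]
tool_rot: [180.0, -0.0, 90.0]
force: [0.2, 0.8, -1.5]
grip_width: 0.0516
grasp_force: 30.0
```

Request:
drive_tool([
  {"x": 0,"y": 0,"z": 1,"rx": 0,"ry": 0,"rz": 0,"fingers": 1},
  {"x": 0,"y": 0,"z": 1,"rx": 0,"ry": 0,"rz": 0,"fingers": -1},
  {"x": 0,"y": 0,"z": 1,"rx": 0,"ry": 0,"rz": 0,"fingers": -1},
  {"x": 0,"y": 0,"z": 1,"rx": 0,"ry": 0,"rz": 0,"fingers": -1},
  {"x": 0,"y": 0,"z": -10,"rx": 0,"ry": 0,"rz": 0,"fingers": -1},
  {"x": 0,"y": 0,"z": -60,"rx": 0,"ry": 0,"rz": 0,"fingers": -1},
  {"x": 10,"y": 0,"z": -110,"rx": 0,"ry": 0,"rz": 0,"fingers": -1},
  {"x": 60,"y": -5,"z": -150,"rx": 0,"ry": 0,"rz": 0,"fingers": -1},
  {"x": 120,"y": -10,"z": -200,"rx": 0,"ry": 0,"rz": 0,"fingers": -1},
  {"x": 170,"y": -15,"z": -220,"rx": 0,"ry": 0,"rz": 0,"fingers": -1},
  {"x": 170,"y": -15,"z": -220,"rx": 0,"ry": 0,"rz": 0,"fingers": -1},
  {"x": 170,"y": -15,"z": -220,"rx": 0,"ry": 0,"rz": 0,"fingers": -1},
])

```text
time_s: 34.2
tool_pos: [0.5721, 0.045, 0.2637]
tool_rot: [179.9, 0.0, 90.1]
force: [-0.9, 0.1, 0.4]
grip_width: 0.0872
grasp_force: 0.0
```

```bash
python3 - <<'E'
from h import *
a=vision.read_camera("scene")["image"][170:350,120:400]; b=vision.read_camera("side")["image"][170:350,330:490]
cv2.imwrite("pics/c9.png",cv2.resize(np.hstack([a,b]),None,fx=1.8,fy=1.8,interpolation=2)[:,:,::-1])
E
```

```text
(no output)
```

View pics/c9.png

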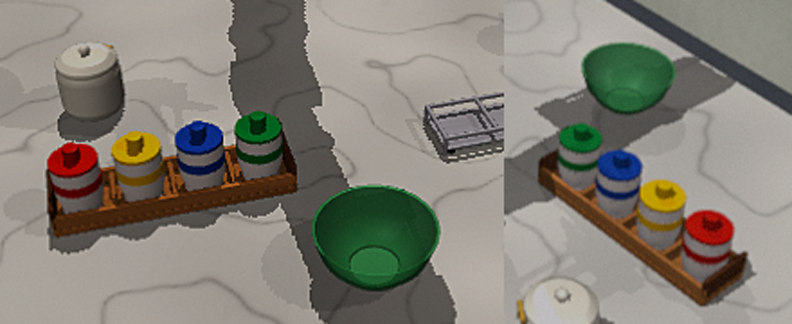

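All four stand upright in the wood rack in the order red, yellow, blue, green, from (73,180) to (258,145), with the green lid flush. The bowl and jar are where they were.

```bash
python3 -c "
from cell import workorder; print(workorder.sign_off())"
```

```text
the job is handed in; nothing more can be done
None
```

The green lid is snapped home and the four canisters stand upright in the wooden rack, left-to-right order kept; the job took about 34 s and is handed in (sign-off returned no verdict).

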